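Change the used vanilla tube in the pastry counter's rack

TASK

First take the used, red-capped vanilla tube out of the rack and stand it in a free socket of the grey returns caddy. Then lift the new tube out of the crate, lay it cap-up in the slanted rest and let go of it there; then pick it up from the rest and stand it, cap up, fully down in the rack hole that became free. Leave the other tubes and everything else on the counter where they are.

Things in the scene. Friction and masses are not known exactly. Their poses are not given: they have to be found in the camera images.
- used: the used-up tube: empty, RED cap, standing in one of the rack's six holes. A sealed glass vanilla tube, upright cylinder 28 mm across and 140 mm long: clear glass for 112 mm, then a 28 mm tall cap of the same width; origin at the centre of its foot, z along the tube towards the cap. About 55 g
- fresh: the new tube: dark vanilla pods inside, BLACK cap, lying in the delivery crate on two saddles. A sealed glass vanilla tube, upright cylinder 28 mm across and 140 mm long: clear glass for 112 mm, then a 28 mm tall cap of the same width; origin at the centre of its foot, z along the tube towards the cap. About 50 to 100 g
- fresh_top (a point): centre of the top of the new tube's cap, 140 mm from its foot
- rack: fixed light-wood rack, 130 (x) by 160 (y) by 62 mm high; six 31 mm holes, 50 mm deep, at x = -38 and +38, y = -52, 0 and +52 mm in its frame. All six hold a tube at the start, foot 12 mm and cap top 152 mm above the table. Origin: centre of the underside, on the table
- caddy: fixed grey returns caddy, 56 (x) by 150 (y) by 56 mm high; three 34 mm sockets, 46 mm deep, at x = 0, y = -48, 0 and +48 mm in its frame; a tube's foot rests 10 mm above the table. The +48 mm socket already holds a red-capped tube. Origin: centre of the underside
- crate: fixed open plywood crate, outside 176 (x) by 136 (y) by 66 mm high, walls and floor 6 mm. The new tube lies in it along the crate's x, cap towards -x. Origin: centre of the underside
- crate_tube (a point): where the foot of the new tube is at the start (axis 30 mm above the table). It lies on two saddles 14 mm wide, 57 mm across, centred 20 and 120 mm from its foot, cheeks reaching 32 mm above the table; between them it is free down to the crate's floor
- rest: fixed blue-painted slanted rest, base 120 (x) by 75 (y) mm. A tube lies in it at 45 degrees: foot low at the rest's +x side on a stop plate, cap high towards the rest's -x. It is open square to the tube (up and towards +x): the tube is laid in from there. Origin: centre of the underside
- rest_foot (a point): centre of the foot of a tube lying fully home in the slanted rest; the tube's axis runs from here 45 degrees up towards the rest's -x. Two U-saddles, 33 mm wide inside, cheeks 12 mm thick and 16 mm high, hold it 12 to 26 and 78 to 92 mm from its foot; elsewhere its sides are free, with a 14 mm wide spine 10 mm under it
- old: bystander: a red-capped empty tube already standing in the caddy. A sealed glass vanilla tube, upright cylinder 28 mm across and 140 mm long: clear glass for 112 mm, then a 28 mm tall cap of the same width; origin at the centre of its foot, z along the tube towards the cap
- rt1: bystander: a full black-capped tube standing in the rack, to stay there. A sealed glass vanilla tube, upright cylinder 28 mm across and 140 mm long: clear glass for 112 mm, then a 28 mm tall cap of the same width; origin at the centre of its foot, z along the tube towards the cap
- rt2: bystander: a full black-capped tube standing in the rack, to stay there. A sealed glass vanilla tube, upright cylinder 28 mm across and 140 mm long: clear glass for 112 mm, then a 28 mm tall cap of the same width; origin at the centre of its foot, z along the tube towards the cap
- rt3: bystander: a full black-capped tube standing in the rack, to stay there. A sealed glass vanilla tube, upright cylinder 28 mm across and 140 mm long: clear glass for 112 mm, then a 28 mm tall cap of the same width; origin at the centre of its foot, z along the tube towards the cap
- rt4: bystander: a full black-capped tube standing in the rack, to stay there. A sealed glass vanilla tube, upright cylinder 28 mm across and 140 mm long: clear glass for 112 mm, then a 28 mm tall cap of the same width; origin at the centre of its foot, z along the tube towards the cap
- rt5: bystander: a full black-capped tube standing in the rack, to stay there. A sealed glass vanilla tube, upright cylinder 28 mm across and 140 mm long: clear glass for 112 mm, then a 28 mm tall cap of the same width; origin at the centre of its foot, z along the tube towards the cap
- jam_jar: bystander: amber jar, 52 mm across, 75 mm high; origin at the centre of its underside
- sugar_tin: bystander: blue tin, 60 mm across, 85 mm high; origin at the centre of its underside
- cup: bystander: white cup, 68 mm across, 60 mm high; origin at the centre of its underside
- palette: bystander: spatula, 260 mm long, lying on the table
- honey: bystander: amber jar with a yellow lid, 60 mm across, 100 mm high; origin at the centre of its underside
Things that resemble listed ones, but are neither listed nor needed, are in the scene too. Leave any blue look-alike of the fresh alone.

How it is judged:
On the way, in this order (a step that is already met when the one before it is completed fails the run):
1. the used tube stands in a caddy socket, let go (((x of used in the frame of caddy between -0.006 and 0.006 m and y of used in the frame of caddy between -0.054 and -0.042 m) or (x of used in the frame of caddy between -0.006 and 0.006 m and y of used in the frame of caddy between -0.006 and 0.006 m)) and z of used in the frame of caddy below 0.016 m and angle between used's own z axis and vertical below 0.15 rad and linear speed of used below 0.03 m/s and contact force between the fingers and used below 0.05 N), for 0.2 s.
2. the new tube lies in the slanted rest, cap up, let go and at rest (distance between fresh and rest_foot below 0.025 m and angle between fresh's own z axis and vertical between 0.6 and 0.97 rad and x of fresh_top in the frame of rest below -0.02 m and contact force between the fingers and fresh below 0.05 N and linear speed of fresh below 0.03 m/s), for 0.2 s.
At the end, for the whole second after the job is handed in: Used tube upright in a caddy socket, new tube cap up in a rack hole: foot within 6 mm (each way) of the hole's centre and 6 mm of its floor, leaning under 0.15 rad, at rest, released; the five other rack tubes and the caddy's other tube within 20 mm of their start (all of step 1 and ((x of fresh in the frame of rack between -0.044 and -0.032 m and y of fresh in the frame of rack between -0.058 and -0.046 m) or (x of fresh in the frame of rack between -0.044 and -0.032 m and y of fresh in the frame of rack between -0.006 and 0.006 m) or (x of fresh in the frame of rack between -0.044 and -0.032 m and y of fresh in the frame of rack between 0.046 and 0.058 m) or (x of fresh in the frame of rack between 0.032 and 0.044 m and y of fresh in the frame of rack between -0.058 and -0.046 m) or (x of fresh in the frame of rack between 0.032 and 0.044 m and y of fresh in the frame of rack between -0.006 and 0.006 m) or (x of fresh in the frame of rack between 0.032 and 0.044 m and y of fresh in the frame of rack between 0.046 and 0.058 m)) and z of fresh in the frame of rack below 0.018 m and angle between fresh's own z axis and vertical below 0.15 rad and linear speed of fresh below 0.03 m/s and contact force between the fingers and fresh below 0.05 N and distance of each of rt1, rt2, rt3, rt4, rt5, old from where it was at the start of the episode below 0.02 m); the robot touches nothing.
It fails at once if another tube is taken out or shoved (20 mm) (distance of any of rt1, rt2, rt3, rt4, rt5, old from where it was at the start of the episode above 0.02 m).
It fails at once if a bystander on the counter is moved over 30 mm (distance of any of jam_jar, sugar_tin, cup, palette, honey from where it was at the start of the episode above 0.03 m).
It also fails if it takes over 72 s, if anything falls off the work surface, if the arm or the gripper's body presses on something with over 40 N, if the wrist force passes 120 N, or if a joint passes its speed limit or range.

ROBOT

A 6-joint arm with a two-finger parallel gripper is mounted at the origin on the work surface. World frame = base frame: x ahead of the robot, y to its left, z up, the work surface at z = 0. Lengths are in m, angles in rad, forces in N, time in s.
With the tool pointing down it reaches from about 0.35 to 0.725 m from the base axis. Payload 6 kg.
Tool frame: the origin (TCP) lies on the centre line of the jaws, within the pads' length; the fingertips stand bot.nose_length ahead of it and the grasp point (between the pads) is the TCP (bot.nose_length is the distance from the TCP to the fingertips, in m); z points along the fingers, y is the line along which they close (so a half turn about z gives the same grasp; the last joint's range is limited). The gripper opens to 85 mm and grips with 20 to 120 N. Pads are 22 mm wide; open, the fingers measure 114 mm over their backs; the gripper's body (76 mm by 85 mm) begins 54 mm behind the grasp point. The pads swing forward as they close: fully open they stand 13 mm farther back than shut.
Start: joints at [-0.844, 0.04, 0.085, 0, -1.615, -0.334], TCP at [0.23, -0.554, 0.25] pointing down, gripper open.
Joint ranges: [-2.56, 2.56], [-1.29, 2.01], [-1.08, 1.49], [-3.29, 1.98], [-2.81, -0.18], [-2.99, 2.99]. Speed limits (rad/s): [2.57, 2.57, 3.01, 3.14, 3.14, 3.14].

INTERFACE

Orientations are given as a unit quaternion [x, y, z, w].
In Python, from cell import bot gives the robot as it stands. Calls block until the motion is done:
- bot.move_ptp(position, orientation): joint-space move of the TCP to a pose.
- bot.move_linear(position, rate=0.15, orientation=None, f_stop=None): straight line of the TCP; orientation=None keeps the orientation; rate is the mean speed in m/s. With f_stop (N) it stops when the force on the tool has changed by that much, and returns True; else False.
- bot.move_joints(angles): joint-space move.
- bot.gripper_open() and bot.clamp(effort=None): open the fingers fully, or close them until they stop; effort is the grip in N (None keeps the last).
- bot.sleep(seconds).
- bot.ik(position, orientation): joint angles nearest the present ones, or None.
- bot.get_state(): the state.
- bot.capture(name): name is "scene" or "top"; returns a dict with "pixels" (480x640x3 uint8, red, green, blue), "depth" (480x640 float32, m along the optical axis (not along the pixel's ray), 0 where there is no reading), "fx", "fy", "cx", "cy" (pixels), "dist" ([k1, k2, p1, p2, k3] as OpenCV has them; the pictures are not rectified), "world_from_camera" (4x4, takes a point from camera to world coordinates). Camera axes: x right, y down, z forward; pixel columns grow to the right and rows downward; lengths in m; the calibration is good to about 2 mm. A picture is of the moment at which its call begins.
A pose or a line that the arm cannot do raises bot.MotionError and nothing moves.
- bot.hand_in(): hands the job in; it is judged then, once.
The state is a dict: "clock": time; "joint_pos": joint angles; "qd": joint speeds; "effort": joint torques, N m; "tool_pos": TCP position; "tcp_rot": TCP orientation; "wrist_force": force on the tool from outside, world axes, zero at the start; "moment": the same for the moment, N m; "finger_gap": opening from 0.0 (shut) to 1.0 (fully open); "gripper_force": force on a finger pad.
Only numpy, scipy, OpenCV 4.12 (cv2) and the standard library are available. Lean on these libraries where they do the work, as an engineer would, in place of code of your own. Each camera call takes 0.05 s, during which the arm holds its last target. There are 200 camera calls.

## Working session

There is one attempt and no reset: what is moved stays moved. The work goes in short steps, each a Python script; the robot and the scene stay as the last script left them, time stands still between calls to the robot, and variables do not carry over. Pictures are saved under pics/ and viewed, at most 10 in all, crops included, and the job is handed in when it is done.

```bash
ls; mkdir -p pics; python3 - <<'E'
from cell import bot
import cv2,numpy as np,pickle
d={}
for n in("scene","top"):
    c=bot.capture(n);d[n]=c
    cv2.imwrite(f"pics/{n}0.png",c["pixels"][:,:,::-1])
    print(n,c["fx"],c["fy"],c["cx"],c["cy"],c["dist"],np.round(c["world_from_camera"],4).tolist(),(c["depth"]>0).mean())
pickle.dump(d,open("cap0.pkl","wb"))
print(bot.nose_length,bot.get_state())
E
```

```text
pics
scene 594.0253638704288 594.0253638704288 315.2220655562693 244.66080039874942 [0.06768844 0.         0.         0.         0.        ] [[-0.7873, 0.4709, -0.398, 1.1728], [0.6165, 0.5903, -0.521, 0.8267], [-0.0104, -0.6556, -0.7551, 1.2223], [0.0, 0.0, 0.0, 1.0]] 0.9961002604166667
top 437.5082829397019 437.5082829397019 321.06675248590363 239.84407126475068 [-0.10638361  0.          0.          0.          0.        ] [[-0.0216, -0.9849, 0.1716, 0.3194], [-0.9996, 0.0186, -0.019, 0.0219], [0.0155, -0.1719, -0.985, 1.2309], [0.0, 0.0, 0.0, 1.0]] 0.9959895833333333
0.019 {'clock': 0.1, 'joint_pos': array([-8.44302733e-01,  4.07740843e-02,  8.38987741e-02, -4.06708844e-04,
       -1.61551075e+00, -3.33723440e-01]), 'qd': array([ 0.00113145, -0.0025312 ,  0.00296636,  0.00224658,  0.00047523,
       -0.00205058]), 'effort': array([-5.56891944e-03, -3.69348764e+01,  3.48279405e+01,  6.95184633e+00,
       -4.60077776e-03,  3.17589155e-07]), 'tool_pos': array([ 0.22962675, -0.55402814,  0.24935981]), 'tcp_rot': array([-1.95133866e-01,  9.80776275e-01,  7.88493253e-04, -2.26629531e-04]), 'wrist_force': array([-0.33891863,  0.53450718,  1.54098616]), 'moment': array([-7.20720194e-05, -1.36174003e-02,  1.77250958e-03]), 'gripper_force': 0.0, 'finger_gap': 0.9994951862006488}
```

View pics/scene0.png

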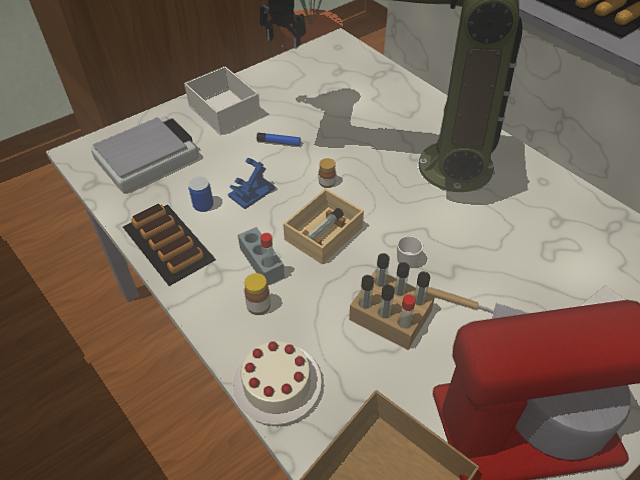

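View pics/top0.png

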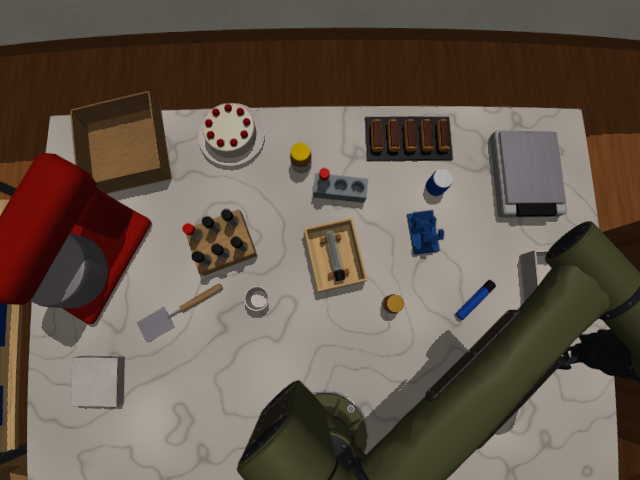

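Red-cap candidates in the top view are the rack at (189,230), which is the used tube, and the caddy at (324,174), which is the bystander `old`; the cake berries are also red. Black-tube candidates are the one in the crate at (337,260), which is fresh, and the five rack tubes. The blue look-alike lies at (475,300). The rest is at (425,232). Next I'll take measurements and close crops.

```bash
cat > vis.py <<'E'
import cv2,numpy as np
def KD(c): return np.array([[c["fx"],0,c["cx"]],[0,c["fy"],c["cy"]],[0,0,1]]),np.array(c["dist"],float)
def rays(c,uv):
    K,D=KD(c);p=cv2.undistortPoints(np.asarray(uv,float).reshape(-1,1,2),K,D)[:,0]
    return np.c_[p,np.ones(len(p))]
def cloud(c):
    v,u=np.mgrid[:480,:640];r=rays(c,np.c_[u.ravel(),v.ravel()])*c["depth"].reshape(-1,1)
    T=np.array(c["world_from_camera"]);P=r@T[:3,:3].T+T[:3,3];P[c["depth"].ravel()==0]=np.nan
    return P.reshape(480,640,3)
def plane(c,uv,z):
    T=np.array(c["world_from_camera"]);r=rays(c,uv)@T[:3,:3].T
    return T[:3,3]+r*((z-T[2,3])/r[:,2:3])
def project(c,P):
    T=np.linalg.inv(np.array(c["world_from_camera"]));K,D=KD(c)
    return cv2.projectPoints(np.asarray(P,float).reshape(-1,1,3),cv2.Rodrigues(T[:3,:3])[0],T[:3,3],K,D)[0][:,0]
E
cat > m1.py <<'E'
from vis import *;import pickle
d=pickle.load(open("cap0.pkl","rb"))
C={n:cloud(d[n]) for n in d}
for n in d:
    P=C[n];hsv=cv2.cvtColor(d[n]["pixels"],cv2.COLOR_RGB2HSV)
    t=P[...,2][(abs(P[...,0]-.45)<.1)&(abs(P[...,1])<.3)];print(n,"table z",np.round(np.nanpercentile(t,[5,25,50]),4))
    # caps above 0.135
    roi=(P[...,0]>.3)&(P[...,0]<.75)&(P[...,1]>-.4)&(P[...,1]<.5)
    m=(roi&(P[...,2]>.143)&(P[...,2]<.165)).astype(np.uint8)
    k,l,s,ce=cv2.connectedComponentsWithStats(m)
    for i in range(1,k):
        if s[i,4]>8:
            q=P[l==i];h=hsv[l==i].mean(0);ctr=ce[i]
            print(" cap",s[i,4],np.round(ctr,1),np.round(q.mean(0),4),"plane",np.round(plane(d[n],[ctr],.152)[0],4),h.round())
def rect(name,box,zlo,zhi):
    for n in list(d)+["both"]:
        q=np.concatenate([C[k].reshape(-1,3) for k in d]) if n=="both" else C[n].reshape(-1,3)
        q=q[(q[:,0]>box[0])&(q[:,0]<box[1])&(q[:,1]>box[2])&(q[:,1]<box[3])&(q[:,2]>zlo)&(q[:,2]<zhi)]
        r=cv2.minAreaRect((q[:,:2]*1000).astype(np.float32));print(name,n,len(q),np.round(r[0],1),np.round(r[1],1),round(r[2],2),"medz",np.median(q[:,2]).round(4))
def bx(u0,v0,u1,v1):
    p=plane(d["top"],[[u0,v0],[u1,v1]],.04);return sorted(p[:,0])+sorted(p[:,1])
bx2=lambda *a:[*bx(*a)]
rect("caddy",bx2(300,160,380,210),.050,.062)
rect("crate",bx2(295,210,375,300),.058,.072)
rect("rack",bx2(175,200,265,280),.056,.067)
rect("rest base",bx2(400,200,455,262),.004,.3)
rect("rest top",bx2(400,200,455,262),.07,.3)
for n,(u0,v0,u1,v1) in {"scene":(215,140,375,270),"top":(295,150,455,300)}.items():
    cv2.imwrite(f"pics/crop_{n}.png",cv2.resize(d[n]["pixels"][v0:v1,u0:u1,::-1],None,fx=4.6 if n=="scene" else 4,fy=4.6 if n=="scene" else 4,interpolation=cv2.INTER_CUBIC)[:600,:800])
E
python3 m1.py
```

```text
scene table z [-0.0037  0.      0.0049]
 cap 95 [266.  237.4] [ 0.686  -0.0062  0.1493] plane [ 0.6872 -0.0041  0.152 ] [  2. 157. 158.]
 cap 111 [383.3 258.4] [0.5098 0.2199 0.1507] plane [0.5106 0.2206 0.152 ] [21. 26. 66.]
 cap 117 [403.2 267.4] [0.4922 0.2682 0.1506] plane [0.4931 0.269  0.152 ] [20. 26. 63.]
 cap 118 [423.5 276.7] [0.4752 0.3166 0.1508] plane [0.476  0.3172 0.152 ] [20. 26. 63.]
 cap 112 [367.4 280.2] [0.5814 0.2451 0.1509] plane [0.582  0.2457 0.152 ] [20. 28. 61.]
 cap 122 [387.8 289.8] [0.5638 0.2938 0.1512] plane [0.5643 0.2942 0.152 ] [21. 29. 60.]
 cap 127 [408.7 299.9] [0.5468 0.3427 0.1513] plane [0.5472 0.343  0.152 ] [  2. 169. 158.]
top table z [-0.0042 -0.0014  0.001 ]
 cap 78 [324.5 172.8] [ 0.6838 -0.0116  0.149 ] plane [ 0.6828 -0.0116  0.152 ] [  3. 207. 156.]
 cap 90 [226.1 214. ] [0.5789 0.2408 0.1505] plane [0.5785 0.2405 0.152 ] [111.  27.  29.]
 cap 81 [206.9 221.1] [0.5613 0.2895 0.1502] plane [0.5609 0.289  0.152 ] [123.  26.  23.]
 cap 94 [187.6 228.1] [0.5441 0.3384 0.1502] plane [0.5438 0.3379 0.152 ] [  3. 229. 139.]
 cap 98 [235.6 241
[... 498 characters left out ...]
0644
crate top 533 [486.1 -38.4] [177.7 136.2] 11.54 medz 0.065
crate both 1206 [483.9 -35.3] [185.7 143.1] 11.77 medz 0.0647
rack scene 1625 [527.3 279.4] [134.8 160. ] 19.67 medz 0.0618
rack top 1751 [527.4 277.7] [132.7 161.1] 19.69 medz 0.0612
rack both 3376 [527.5 278.5] [134.7 162.2] 19.84 medz 0.0615
rest base scene 1177 [ 547.3 -300. ] [178.9 142.5] 0.73 medz 0.0175
rest base top 1240 [ 548.8 -299.6] [141.8 175.8] 89.19 medz 0.0248
rest base both 2417 [ 547.1 -299.9] [144.3 179. ] 89.87 medz 0.0188
rest top scene 145 [ 519.2 -295.8] [39.  61.8] 7.16 medz 0.0923
rest top top 218 [ 521.  -299.4] [37.2 60.1] 7.57 medz 0.0926
rest top both 363 [ 519.6 -297.3] [39.4 64.6] 7.57 medz 0.0926
```

View pics/crop_scene.png

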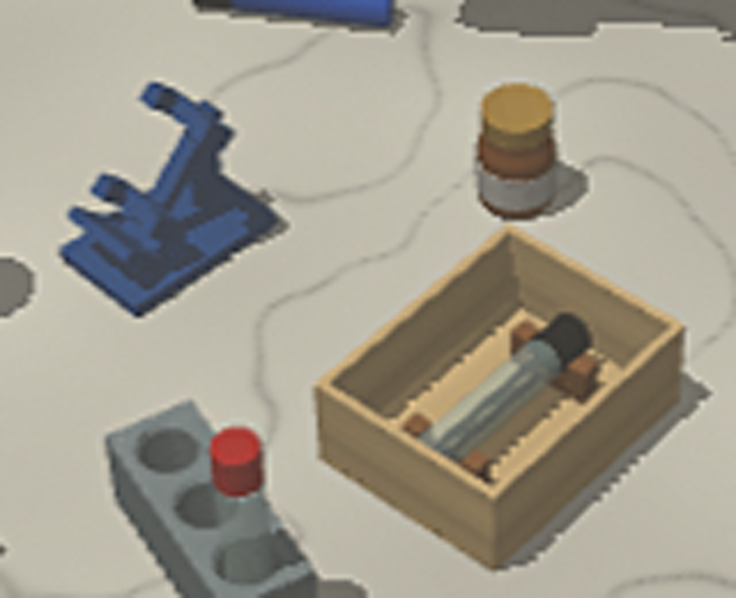

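View pics/crop_top.png

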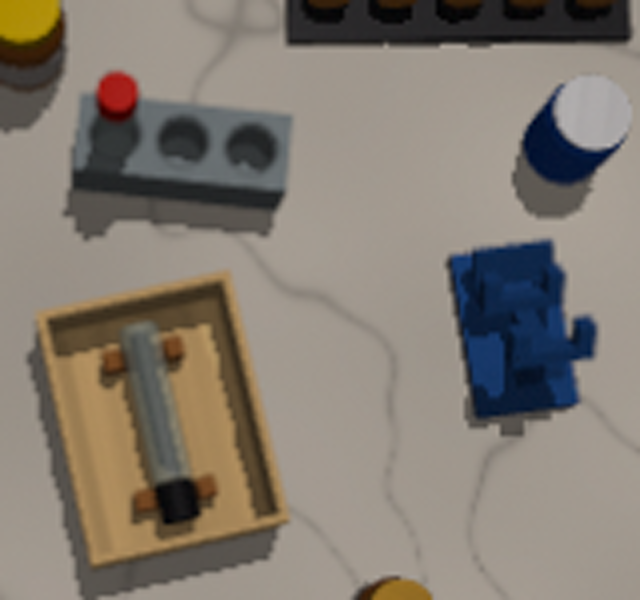

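The close crops confirm the choice. Fresh is black-capped and lies in the crate with its cap toward the robot (scene crop 570,340). The caddy's two right-hand sockets are free (top crop 183,140 and 250,147). The rest's high saddle faces the robot. Next I'll fit the rest, crate and caddy, and check IK.

```bash
cat > m2.py <<'E'
from vis import *;import pickle
d=pickle.load(open("cap0.pkl","rb"))
C={n:cloud(d[n]) for n in d}
def sel(n,box,zlo,zhi,f):
    P=C[n];h=cv2.cvtColor(d[n]["pixels"],cv2.COLOR_RGB2HSV).astype(int)
    m=(P[...,0]>box[0])&(P[...,0]<box[1])&(P[...,1]>box[2])&(P[...,1]<box[3])&(P[...,2]>zlo)&(P[...,2]<zhi)&f(h)
    k,l,s,_=cv2.connectedComponentsWithStats(m.astype(np.uint8))
    return P[l==1+np.argmax(s[1:,4])] if k>1 else P[m]
blue=lambda h:(abs(h[...,0]-112)<12)&(h[...,1]>110)
R=lambda q:[np.round(x,1).tolist() if not np.isscalar(x) else round(x,2) for x in cv2.minAreaRect((q[:,:2]*1000).astype(np.float32))]
box=[.45,.65,-.4,-.2]; rest={}
for n in d:
    q=sel(n,box,.002,.2,blue);rest[n]=q
    print(n,"rest",len(q),R(q),"low",R(q[q[:,2]<.02]),"hi",R(q[q[:,2]>.075]))
    for nm,b,z0,z1,f in [("caddy",[.6,.75,-.16,.06],.050,.060,lambda h:(h[...,1]<80)),("crate",[.35,.62,-.15,.08],.060,.070,lambda h:h[...,1]>40)]:
        q=sel(n,b,z0,z1,f);print(n,nm,len(q),R(q),np.median(q[:,2]).round(4))
    # fresh: cloud inside crate around the middle, z .034-.05
    cc=np.array([.485,-.0368]);y=np.radians(11.4);e=np.array([np.cos(y),np.sin(y)]);g=np.array([-e[1],e[0]])
    q=C[n].reshape(-1,3);l=np.c_[(q[:,:2]-cc)@e,(q[:,:2]-cc)@g,q[:,2]];l=l[(abs(l[:,0])<.078)&(abs(l[:,1])<.03)&(l[:,2]>.034)&(l[:,2]<.06)]
    print(" fresh local",len(l),np.percentile(l,[0,2,50,98,100],axis=0).round(4).tolist(),R(l))
yaw=np.radians(7.4);e=np.array([np.cos(yaw),np.sin(yaw)]);g=np.array([-e[1],e[0]])
for n,q in rest.items():
    L=np.c_[(q[:,:2]-[.5475,-.2995])@e,(q[:,:2]-[.5475,-.2995])@g,q[:,2]]
    s=(-L[:,0]+L[:,2])/2**.5;nn=(L[:,0]+L[:,2])/2**.5
    im=np.full((480,800,3),255,np.uint8)
    for x,yy,z in L: cv2.circle(im,(int(200+x*2000),int(400-z*2500*.8)),2,(0,0,255) if abs(yy)>.0165 else (0,160,0),-1); cv2.circle(im,(int(600+x*2000),int(250-yy*2000)),2,(int(z*2000)%256,0,255-int(z*2000)%256),-1)
    cv2.imwrite(f"pics/rest_{n}.png",im)
    rest[n]=im
cv2.imwrite("pics/rest.png",cv2.resize(np.vstack(list(rest.values())),(667,600)[:2] if 0 else (500,600)) if 0 else cv2.resize(np.vstack(list(rest.values())),(500,600)))
E
python3 m2.py
cat > geo.py <<'E'
import numpy as np
from scipy.spatial.transform import Rotation as Rn
def quat(z,y):
    z=np.array(z,float);z/=np.linalg.norm(z);y=np.array(y,float);y-=z*(y@z);y/=np.linalg.norm(y)
    return Rn.from_matrix(np.c_[np.cross(y,z),y,z]).as_quat()
E
python3 - <<'E'
from cell import bot
from geo import *
yaw=np.radians(7.4);ex=np.array([np.cos(yaw),np.sin(yaw),0]);ey=np.array([-ex[1],ex[0],0]);ez=np.array([0,0,1.])
foot=np.array([.5475,-.2995,0])+.03*ex+.03*ez;a=(-ex+ez)/2**.5
def chk(nm,p,z,y):
    for s in(1,-1):
        q=bot.ik(p,quat(z,s*np.array(y)));print(nm,s,None if q is None else np.round(q,2))
for t in(0,15,25,35,45):
    for s in (.04,.058,.07):
        th=np.radians(t);z=-np.sin(th)*ex-np.cos(th)*ez;chk(f"rest tiltback{t} s{s}",foot+s*a,z,ey)
chk("regrasp",foot+.122*a,-a,ey);chk("regrasp far",foot+.25*a,-a,ey)
E
```

```text
scene rest 122 [[554.0, -295.3], [74.5, 59.1], 13.82] low [[552.7, -324.8], [24.3, 0.0], -160.06] hi [[525.1, -291.0], [41.1, 12.1], 78.0]
scene caddy 562 [[679.1, -55.7], [155.4, 58.8], 82.96] 0.0552
scene crate 554 [[485.1, -34.6], [183.3, 141.8], 11.4] 0.0647
 fresh local 370 [[-0.0778, -0.0299, 0.034], [-0.0677, -0.0187, 0.0344], [0.0008, 0.0051, 0.0413], [0.0622, 0.0197, 0.0473], [0.0763, 0.03, 0.0591]] [[-0.5, 2.7], [58.9, 156.0], 87.65]
top rest 1092 [[548.3, -294.3], [117.5, 74.2], 6.93] low [[548.3, -294.3], [117.5, 74.2], 6.93] hi [[519.4, -296.8], [34.6, 56.3], 1.2]
top caddy 612 [[679.1, -58.1], [147.6, 56.4], 82.38] 0.055
top crate 503 [[485.6, -38.5], [176.8, 136.2], 11.54] 0.065
 fresh local 460 [[-0.0698, -0.0286, 0.034], [-0.067, -0.0139, 0.0348], [-0.0013, -0.0012, 0.0409], [0.0664, 0.0108, 0.0468], [0.0695, 0.0201, 0.0479]] [[-0.8, -3.9], [40.7, 139.3], 85.51]
rest tiltback0 s0.04 1 [-0.18  0.17 -0.13  0.   -1.27 -1.26]
rest tiltback0 s0.04 -1 [-0.18  0.17 -0.13  0.   -1.27  1.88]
rest tiltback0 s0.058 1 [-0.19  0.13 -0.15  0.   -1.29 -1.26]
rest tiltback0 s0.058 -
[... 1172 characters left out ...]
t tiltback35 s0.07 1 [-0.11  0.55  0.23  0.14 -1.85 -1.33]
rest tiltback35 s0.07 -1 [-0.11  0.55  0.23  0.14 -1.85  1.81]
rest tiltback45 s0.04 1 [-0.1   0.75  0.4   0.17 -1.99 -1.34]
rest tiltback45 s0.04 -1 [-0.1   0.75  0.4   0.17 -1.99  1.8 ]
rest tiltback45 s0.058 1 [-0.1   0.71  0.36  0.18 -1.99 -1.34]
rest tiltback45 s0.058 -1 [-0.1   0.71  0.36  0.18 -1.99  1.81]
rest tiltback45 s0.07 1 [-0.1   0.68  0.33  0.18 -1.99 -1.33]
rest tiltback45 s0.07 -1 [-0.1   0.68  0.33  0.18 -1.99  1.81]
regrasp 1 [-0.52 -0.35 -0.48 -0.6  -0.86 -0.66]
regrasp -1 [-0.52 -0.35 -0.48 -0.6  -0.86  2.48]
regrasp far 1 [-0.68 -0.54 -0.45 -0.6  -1.14 -0.65]
regrasp far -1 [-0.68 -0.54 -0.45 -0.6  -1.14  2.49]
```

View pics/rest.png

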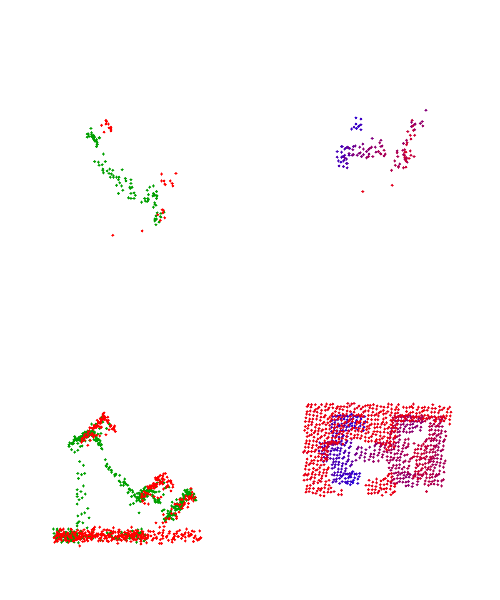

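The side view (bottom left) shows the base, the spine, both saddles (upper cheek corner around 103,413, lower around 163,474) and the stop plate (around 188,490). I'll get numbers in axis coordinates.

```bash
cat > m3.py <<'E'
from vis import *;import pickle
d=pickle.load(open("cap0.pkl","rb"))
for n in d:
    q=cloud(d[n]).reshape(-1,3);o=np.array([.5483,-.2940])
    lo=q[(abs(q[:,0]-o[0])<.09)&(abs(q[:,1]-o[1])<.075)&(q[:,2]>.0065)&(q[:,2]<.016)]
    r=cv2.minAreaRect((lo[:,:2]*1000).astype(np.float32));print(n,"base",r,len(lo),np.median(lo[:,2]))
    yaw=np.radians(7.1);e=np.array([np.cos(yaw),np.sin(yaw)]);g=np.array([-e[1],e[0]])
    L=np.c_[(q[:,:2]-o)@e,(q[:,:2]-o)@g,q[:,2]];L=L[(abs(L[:,0])<.08)&(abs(L[:,1])<.045)&(L[:,2]>.02)]
    s=(-L[:,0]+L[:,2])/2**.5;nn=(L[:,0]+L[:,2])/2**.5
    hi=L[(s>.065)&(nn>.03)];print(" hi saddle y",np.percentile(hi[:,1],[0,3,97,100]).round(4))
    for s0 in np.arange(-.02,.11,.004):
        k=(s>=s0)&(s<s0+.004)
        f=lambda m:(m.sum(),np.percentile(nn[m],[10,50,95]).round(4).tolist()) if m.sum()>2 else None
        print(" s%.3f"%s0,"mid",f(k&(abs(L[:,1])<.007)),"cheek",f(k&(abs(L[:,1])>.018)&(abs(L[:,1])<.03)))
E
python3 m3.py
```

```text
scene base ((546.8577270507812, -285.3570556640625), (131.43882751464844, 174.59548950195312), 89.046142578125) 439 0.011363585646323893
 hi saddle y [-0.0291 -0.0263  0.0301  0.0327]
 s-0.020 mid None cheek None
 s-0.016 mid None cheek None
 s-0.012 mid (np.int64(5), [0.0663, 0.0687, 0.0707]) cheek (np.int64(10), [0.0424, 0.0619, 0.0708])
 s-0.008 mid (np.int64(7), [0.0642, 0.0682, 0.0711]) cheek (np.int64(18), [0.0436, 0.0665, 0.0717])
 s-0.004 mid (np.int64(14), [0.0399, 0.0509, 0.07]) cheek (np.int64(21), [0.0395, 0.0575, 0.07])
 s0.000 mid (np.int64(7), [0.033, 0.0378, 0.0416]) cheek (np.int64(7), [0.0286, 0.0362, 0.0423])
 s0.004 mid None cheek None
 s0.008 mid None cheek (np.int64(8), [0.0387, 0.0517, 0.063])
 s0.012 mid (np.int64(3), [0.0456, 0.0461, 0.0475]) cheek (np.int64(13), [0.0485, 0.0589, 0.0666])
 s0.016 mid (np.int64(3), [0.0392, 0.0411, 0.0465]) cheek (np.int64(14), [0.0384, 0.0583, 0.0626])
 s0.020 mid (np.int64(5), [0.0388, 0.0442, 0.0499]) cheek (np.int64(19), [0.04, 0.0544, 0.0642])
 s0.024 mid (np.int64(10), [0.0272, 0.0331, 0.0488]) cheek (np.int64(4), [0.042
[... 2985 characters left out ...]
e
 s0.068 mid None cheek None
 s0.072 mid (np.int64(4), [0.0296, 0.0443, 0.0445]) cheek (np.int64(5), [0.0494, 0.0538, 0.0617])
 s0.076 mid (np.int64(4), [0.0294, 0.0445, 0.0463]) cheek (np.int64(13), [0.0499, 0.0608, 0.0626])
 s0.080 mid (np.int64(5), [0.0422, 0.0444, 0.0464]) cheek (np.int64(17), [0.0394, 0.0551, 0.0633])
 s0.084 mid (np.int64(16), [0.0304, 0.0425, 0.0475]) cheek (np.int64(39), [0.0401, 0.0522, 0.0627])
 s0.088 mid (np.int64(18), [0.0288, 0.0359, 0.0445]) cheek (np.int64(30), [0.0393, 0.0484, 0.0623])
 s0.092 mid (np.int64(6), [0.0274, 0.0328, 0.0347]) cheek None
 s0.096 mid None cheek None
 s0.100 mid None cheek None
 s0.104 mid None cheek None
 s0.108 mid None cheek None
```

Rest foot: s ≈ -1.5 mm, n ≈ 59 mm in the rest frame. Starting step 1.

```bash
cat >> geo.py <<'E'
D=np.radians
def fr(yaw):
    c,s=np.cos(D(yaw)),np.sin(D(yaw));return np.array([c,s,0]),np.array([-s,c,0]),np.array([0,0,1.])
def loc(o,yaw,p):
    X,Y,Z=fr(yaw);return np.array([o[0],o[1],0.])+p[0]*X+p[1]*Y+p[2]*Z
RACK=(.5273,.2787),19.6
CADDY=(.6791,-.0569),-7.3
CRATE=(.4853,-.0366),11.5
REST=(.5483,-.2940),7.1
DOWN=[0,0,-1.]
def best(bot,z,y,p):
    js=np.array(bot.get_state()["joint_pos"]);c=[]
    for s in(1,-1):
        q=quat(z,s*np.array(y));j=bot.ik(p,q)
        if j is not None:c.append((np.abs(np.array(j)-js).max(),q))
    return min(c,key=lambda t:t[0])[1]
def st(bot,tag=""):
    s=bot.get_state();print(tag,"t",round(s["clock"],2),"p",np.round(s["tool_pos"],4),"F",np.round(s["wrist_force"],1),"gap",round(s["finger_gap"],3),"g",round(s["gripper_force"],1))
E
python3 - <<'E'
from cell import bot
from geo import *
from vis import *
u=loc(*RACK,(.038,.052,0));y=fr(19.6-35)[0]
p=u+[0,0,.26];q=best(bot,DOWN,y,p)
bot.move_linear([.23,-.554,.30],rate=.2)
bot.move_ptp(p,q);st(bot,"above")
print(bot.move_linear(u+[0,0,.122],rate=.12,f_stop=8));st(bot,"down")
bot.clamp(30);st(bot,"clamp")
bot.move_linear(u+[0,0,.30],rate=.12);st(bot,"lift")
for n in("scene","top"):
    c=bot.capture(n);P=cloud(c);h=cv2.cvtColor(c["pixels"],cv2.COLOR_RGB2HSV)
    m=((h[...,1]>150)&((h[...,0]<7)|(h[...,0]>173))&(np.linalg.norm(P[...,:2]-u[:2],axis=2)<.05)&(P[...,2]>.2)).astype(np.uint8)
    print(n,m.sum(),np.round(P[m>0].mean(0),4) if m.any() else None)
    cv2.imwrite(f"pics/l_{n}.png",c["pixels"][:,:,::-1])
a,b=cv2.imread("pics/l_scene.png"),cv2.imread("pics/l_top.png")
cv2.imwrite("pics/lift.png",np.hstack([cv2.resize(a[120:360,250:490],(400,400)),cv2.resize(b[120:320,120:320],(400,400))]))
E
```

```text
above t 3.82 p [0.546  0.3398 0.2601] F [-0.3  0.6  0.2] gap 0.998 g 0.0
False
down t 5.12 p [0.5461 0.3408 0.1231] F [ 0.2 -0.2 -0.2] gap 0.997 g 0.0
clamp t 5.67 p [0.5457 0.3405 0.1222] F [-0.2  0.1  1.9] gap 0.323 g 29.6
lift t 7.31 p [0.5455 0.3404 0.299 ] F [ 0.1 -0.1 -1.2] gap 0.318 g 29.5
scene 7 [0.5466 0.3455 0.3146]
top 112 [0.5345 0.3325 0.3585]
```

View pics/lift.png

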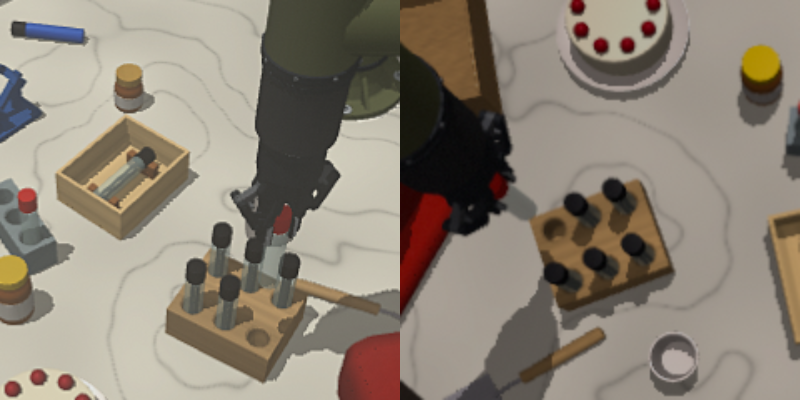

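The red-capped tube is in the gripper (left panel 285,215) and its hole is empty (left 258,335; right 555,230). Now placing it in the caddy's -48 socket.

```bash
python3 - <<'E'
from cell import bot
from geo import *
from vis import *
u=loc(*CADDY,(0,-.048,0));y=fr(-7.3)[0]
p=u+[0,0,.30];q=best(bot,DOWN,y,p)
bot.move_ptp(p,q);st(bot,"above")
bot.move_linear(u+[0,0,.18],rate=.15)
print(bot.move_linear(u+[0,0,.119],rate=.05,f_stop=8));st(bot,"in")
z=bot.get_state()["tool_pos"][2]
if z<.135:
    bot.gripper_open();st(bot,"open")
    bot.move_linear(u+[0,0,.26],rate=.15)
    c=bot.capture("scene");cv2.imwrite("pics/cad.png",cv2.resize(c["pixels"][190:300,215:325,::-1],(440,440)))
    P=cloud(c);m=(np.linalg.norm(P[...,:2]-u[:2],axis=2)<.035)&(P[...,2]>.14)&(P[...,2]<.17);print(m.sum(),P[m].mean(0).round(4),u)
E
```

```text
above t 9.1 p [ 0.6731 -0.1034  0.3   ] F [-0.2  0.6 -0.4] gap 0.318 g 29.5
False
in t 11.42 p [ 0.673  -0.1046  0.1201] F [-2.8  0.9  5.6] gap 0.317 g 30.5
open t 12.02 p [ 0.673  -0.1045  0.1189] F [-0.2  0.7 -0.2] gap 0.998 g 0.0
93 [ 0.673  -0.0997  0.1487] [ 0.6730009  -0.10451093  0.        ]
```

```bash
python3 - <<'E'
from cell import bot
from geo import *
from vis import *
import pickle
c0=pickle.load(open("cap0.pkl","rb"))["top"];t=plane(c0,[[441,181]],.085)[0];X,Y,Z=fr(7.1)
dd=t-[.5483,-.294,0];print("tin",t.round(3),"rest-local",(dd@X).round(3),(dd@Y).round(3))
X,Y,Z=fr(11.5);g=loc(*CRATE,(.012,0,.033))
zt=np.sin(D(12))*X-np.cos(D(12))*Z
p=g+[0,0,.17];q=best(bot,zt,Y,p);sgn=np.sign((Rn.from_quat(q).as_matrix()[:,1])@Y);print("sgn",sgn)
bot.move_ptp(p,q);st(bot,"above")
print(bot.move_linear(g+[0,0,.03],rate=.15));print(bot.move_linear(g,rate=.05,f_stop=6));st(bot,"down")
bot.clamp(40);st(bot,"clamp")
bot.move_linear(g+[0,0,.05],rate=.06);bot.move_linear(g+[0,0,.22],rate=.2);st(bot,"lift")
for n in("scene","top"):
    c=bot.capture(n);cv2.imwrite(f"pics/f_{n}.png",c["pixels"][:,:,::-1])
a,b=cv2.imread("pics/f_scene.png"),cv2.imread("pics/f_top.png")
cv2.imwrite("pics/fl.png",np.hstack([cv2.resize(a[100:300,210:410],(400,400)),cv2.resize(b[150:350,250:450],(400,400))]))
E
```

```text
tin [ 0.678 -0.335  0.085] rest-local 0.123 -0.057
sgn 1.0
above t 14.47 p [ 0.4974 -0.0342  0.2033] F [ 0.2  0.6 -0.2] gap 0.997 g 0.0
False
True
down t 16.16 p [ 0.4967 -0.0346  0.033 ] F [-2.6  1.1  5.4] gap 1.0 g 2.5
clamp t 16.73 p [ 0.4959 -0.0345  0.0317] F [-0.5  0.4 -1. ] gap 0.312 g 39.3
lift t 18.72 p [ 0.4966 -0.0341  0.2513] F [ 0.4  0.4 -1.5] gap 0.314 g 39.3
```

View pics/fl.png

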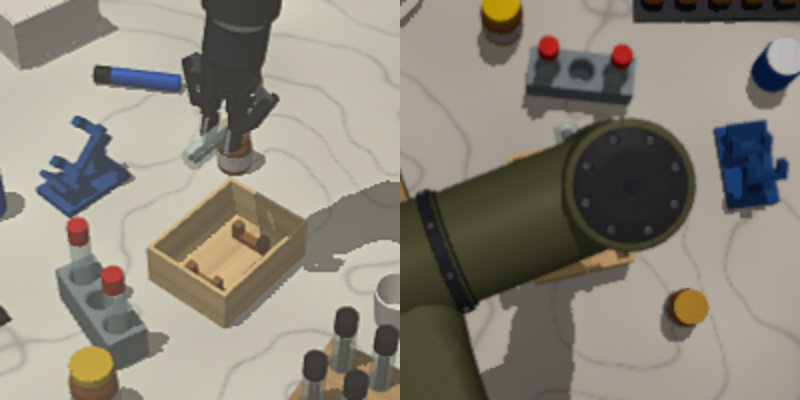

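The used tube stands in the caddy's end socket (left panel 78,235). Fresh is in the gripper with its foot toward the caddy side (left 205,148), and the crate is empty. Laying fresh in the rest.

```bash
cat >> geo.py <<'E'
X_,Y_,Z_=fr(7.1);A=(-X_+Z_)/2**.5;N=(X_+Z_)/2**.5
FOOT=loc(*REST,(.0428,0,.0407))
E
python3 - <<'E'
from cell import bot
from geo import *
from vis import *
zt=-np.sin(D(12))*A-np.cos(D(12))*N;q=quat(zt,Y_)
T=FOOT+.061*A+.002*N
bot.move_ptp(T+.12*N+[0,0,.03],q);st(bot,"pre")
print(bot.move_linear(T+.03*N,rate=.15));print(bot.move_linear(T-.002*N,rate=.04,f_stop=6));st(bot,"in")
print("n gap",(bot.get_state()["tool_pos"]-T)@N)
c=bot.capture("scene");cv2.imwrite("pics/r1.png",cv2.resize(c["pixels"][130:230,190:320,::-1],(780,600)))
E
```

```text
pre t 20.12 p [ 0.6339 -0.2828  0.2016] F [-0.8  0.6  0.4] gap 0.311 g 39.3
False
True
in t 21.74 p [ 0.5497 -0.2939  0.0854] F [2.3 0.8 3.5] gap 0.314 g 39.8
n gap 0.0003048150803909579
```

View pics/r1.png

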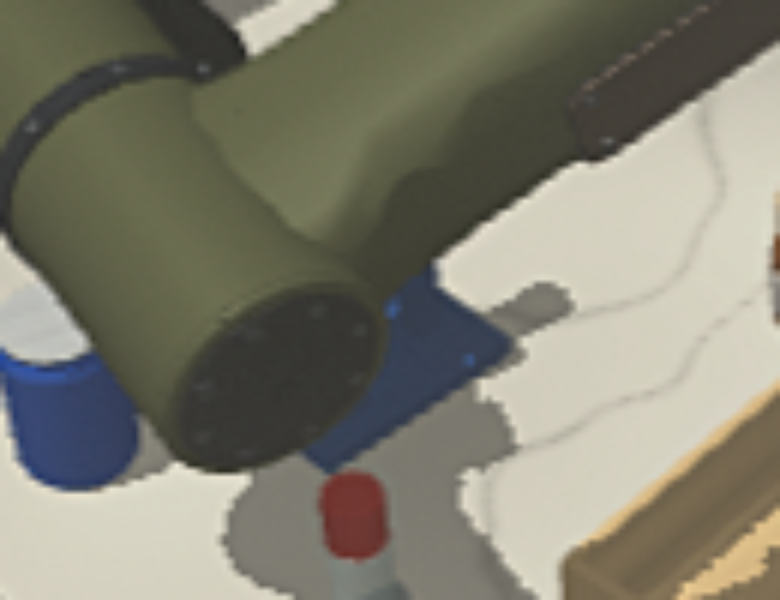

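The arm blocks the view, but contact came within 0.3 mm of the predicted depth. I'll release and then look.

```bash
python3 - <<'E'
from cell import bot
from geo import *
from vis import *
T=FOOT+.061*A+.002*N
bot.gripper_open();st(bot,"open")
bot.move_linear(T+.14*N,rate=.18)
# swing over to regrasp pre-pose: beyond the cap, along the axis
p=FOOT+.27*A; 
q0=quat(-A,Y_)
bot.move_linear(T+.14*N+[0,0,.10],rate=.2)
bot.move_ptp(p+[0,0,.05],q0);st(bot,"pre")
for n in("scene","top"):
    c=bot.capture(n);cv2.imwrite(f"pics/h_{n}.png",c["pixels"][:,:,::-1])
    uv=project(c,[FOOT,FOOT+.14*A]);print(n,uv.round(1).tolist())
    P=cloud(c).reshape(-1,3);h=P-FOOT;s=h@A;nn=h@N;y=h@Y_
    k=(s>.114)&(s<.15)&(abs(nn)<.03)&(abs(y)<.03);print(n,"cap pts",k.sum(),"s",np.percentile(s[k],[2,50,98]).round(4) if k.sum() else 0,"n",np.percentile(nn[k],[2,50,98]).round(4) if k.sum() else 0,"y",np.percentile(y[k],[2,50,98]).round(4) if k.sum() else 0)
a,b=cv2.imread("pics/h_scene.png"),cv2.imread("pics/h_top.png")
cv2.imwrite("pics/h.png",np.hstack([cv2.resize(a[110:230,190:310],(400,400)),cv2.resize(b[170:290,370:490],(400,400))]))
E
```

```text
open t 22.39 p [ 0.5493 -0.2936  0.0841] F [-0.   0.6  0.3] gap 1.002 g 0.0
pre t 25.56 p [ 0.4016 -0.3124  0.2817] F [-0.2  0.5 -0.2] gap 1.0 g 0.0
scene [[239.4, 189.5], [262.5, 146.5]]
scene cap pts 99 s [0.1141 0.1272 0.1387] n [-0.0081  0.0095  0.0178] y [-0.0094  0.0092  0.0166]
top [[422.7, 215.6], [439.1, 244.2]]
top cap pts 137 s [0.1155 0.1346 0.1402] n [-0.0106  0.0063  0.0151] y [-0.013   0.001   0.0125]
```

View pics/h.png

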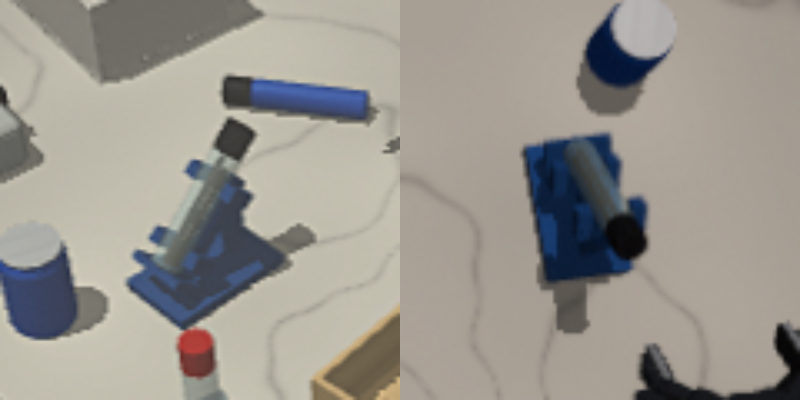

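Fresh lies home in the rest with its cap up (left panel 235,140; right 625,235). The blue look-alike is untouched at left 295,98. Regrasping along the axis.

```bash
python3 - <<'E'
from cell import bot
from geo import *
from vis import *
q0=quat(-A,Y_)
p=FOOT+.27*A
bot.move_linear(p,rate=.15,orientation=q0)
print(bot.move_linear(FOOT+.150*A,rate=.2,f_stop=8),bot.move_linear(FOOT+.120*A,rate=.06,f_stop=8));st(bot,"at")
bot.clamp(60);st(bot,"clamp")
h=bot.get_state()["tool_pos"]-FOOT;print("s,n,y",(h@A).round(4),(h@N).round(4),(h@Y_).round(4))
P0=FOOT+.120*A
bot.move_linear(P0+.05*N,rate=.1);st(bot,"out");bot.move_linear(P0+.05*N+[0,0,.19],rate=.25)
u=loc(*RACK,(.038,.052,0));y=fr(19.6-35)[0]
pa=u+[0,0,.33];q=best(bot,DOWN,y,pa)
bot.move_ptp(pa,q);bot.sleep(.2);st(bot,"above")
for n in("scene","top"):
    c=bot.capture(n);cv2.imwrite(f"pics/k_{n}.png",c["pixels"][:,:,::-1])
    print(n,project(c,[pa-[0,0,.12],u+[0,0,.062]]).round(1).tolist())
a,b=cv2.imread("pics/k_scene.png"),cv2.imread("pics/k_top.png")
cv2.imwrite("pics/k.png",np.hstack([cv2.resize(a[180:360,320:500],(400,400)),cv2.resize(b[120:300,120:300],(400,400))]))
E
```

```text
False False
at t 27.54 p [ 0.5066 -0.2992  0.1253] F [ 0.6 -0.2  0.1] gap 1.0 g 0.0
clamp t 28.11 p [ 0.5065 -0.2994  0.1259] F [-3.1  0.1  2.6] gap 0.312 g 58.8
s,n,y 0.1204 0.0002 -0.0002
out t 28.76 p [ 0.5414 -0.2945  0.1599] F [ 0.1  1.2 -0.6] gap 0.314 g 59.1
above t 32.13 p [0.546  0.3397 0.3303] F [ 0.  -0.2 -0.1] gap 0.314 g 58.9
scene [[411.3, 282.8], [404.2, 321.6]]
top [[179.8, 222.6], [196.0, 234.0]]
```

View pics/k.png

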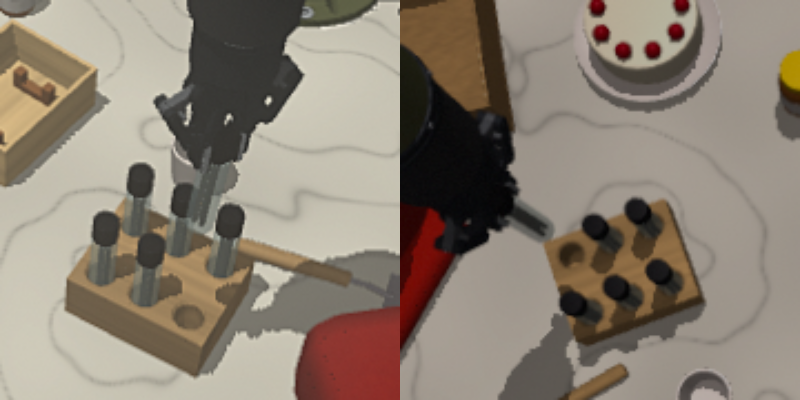

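The tube hangs upright over the empty hole: its foot is at left (203,225), where predicted, and the hole at left (189,317). Inserting.

```bash
python3 - <<'E'
from cell import bot
from geo import *
u=loc(*RACK,(.038,.052,0))
L=.1204
bot.move_linear(u+[0,0,.075+L],rate=.15)
hit=bot.move_linear(u+[0,0,.040+L],rate=.04,f_stop=8);st(bot,f"entry {hit}")
if not hit:
    hit=bot.move_linear(u+[0,0,.011+L],rate=.04,f_stop=12);st(bot,f"end {hit}")
print("foot z",bot.get_state()["tool_pos"][2]-L)
E
```

```text
entry True t 33.76 p [0.546  0.3407 0.1834] F [-0.8  0.3  4.5] gap 0.309 g 59.4
foot z 0.06295436450280388
```

```bash
python3 - <<'E'
from cell import bot
from geo import *
u=loc(*RACK,(.038,.052,0));L=.1204
R=Rn.from_quat(bot.get_state()["tcp_rot"]).as_matrix()
Rg=Rn.from_quat(quat(-A,Y_)).as_matrix()
nx=R@(Rg.T@N);yy=R[:,1];print("n dir",nx.round(2),"y",yy.round(2),"moment",np.round(bot.get_state()["moment"],3))
bot.move_linear(u+[0,0,.068+L],rate=.05)
ok=False
for a,b in [(-1.8,0),(1.8,0),(-1.2,1.5),(-1.2,-1.5),(1.2,1.5),(1.2,-1.5),(-3.2,0),(3.2,0)]:
    o=u+a*1e-3*nx+b*1e-3*yy
    bot.move_linear(o+[0,0,.067+L],rate=.05)
    hit=bot.move_linear(o+[0,0,.050+L],rate=.03,f_stop=5)
    s=bot.get_state();z=s["tool_pos"][2]-L;print(a,b,hit,z.round(4),np.round(s["wrist_force"],1),np.round(s["moment"],3),round(s["clock"],1))
    if z<.056: ok=True;break
    if s["clock"]>52:break
    bot.move_linear(o+[0,0,.067+L],rate=.05)
if ok:
    print(bot.move_linear(o+[0,0,.011+L],rate=.05,f_stop=15));st(bot,"end");print(bot.get_state()["tool_pos"][2]-L)
E
```

```text
n dir [0.27 0.96 0.  ] y [-0.96  0.27 -0.  ] moment [-0.017  0.158  0.045]
-1.8 0 True 0.0631 [-0.8  0.2  3.8] [-0.037  0.344 -0.019] 34.6
1.8 0 True 0.0629 [-1.1  0.3  3.2] [ 0.063  0.15  -0.029] 35.4
-1.2 1.5 True 0.063 [-1.3  0.1  4.4] [0.029 0.283 0.001] 36.2
-1.2 -1.5 True 0.0632 [-0.9 -0.6  4.4] [ 0.026  0.3   -0.016] 37.0
1.2 1.5 True 0.0629 [ 0.2 -0.7  3. ] [ 0.042  0.157 -0.04 ] 37.9
1.2 -1.5 True 0.063 [-1.5 -0.6  4.1] [0.019 0.263 0.023] 38.7
-3.2 0 True 0.0631 [-0.5  0.4  4.4] [ 0.022  0.358 -0.029] 39.5
3.2 0 True 0.0627 [ 0.  -0.6  4. ] [ 0.042  0.288 -0.017] 40.4
```

Foot contact is on the rim, so the offset is outside my search so far. I'm out of pictures, so I'll measure numerically. I'll compare the held tube's point cloud with the used tube's cloud when it stood in this same hole, from the same camera, so the calibration bias cancels.

```bash
cat > cmp.py <<'E'
from cell import bot
from geo import *
from vis import *
import pickle
u=loc(*RACK,(.038,.052,0));L=.1204
bot.move_linear(u+[0,0,.072+L],rate=.05);bot.sleep(.3);st(bot)
d0=pickle.load(open("cap0.pkl","rb"))
for n in("scene","top"):
    caps=[bot.capture(n) for _ in range(3)]
    for tag,cs in(("start",[d0[n]]),("now",caps)):
        q=np.concatenate([cloud(c).reshape(-1,3) for c in cs])
        q=q[(np.linalg.norm(q[:,:2]-u[:2],axis=1)<.025)]
        for z0 in (.076,.09,.104,.118,.135):
            k=q[(q[:,2]>z0)&(q[:,2]<z0+.014)]
            if len(k)<6: print(n,tag,z0,len(k));continue
            # circle of known radius 14 mm
            from scipy.optimize import least_squares
            r=least_squares(lambda c:np.hypot(*(k[:,:2]-c).T)-.014,(k[:,:2].mean(0)-(0.009*np.array([.6,.78]) if n=="scene" else 0)),loss="soft_l1",f_scale=.002)
            print(n,tag,z0,len(k)//len(cs),"mean",((k[:,:2].mean(0)-u[:2])*1e3).round(1),"circle",((r.x-u[:2])*1e3).round(1))
E
python3 cmp.py
```

```text
t 41.18 p [0.5456 0.3405 0.1922] F [-0.6 -0.3 -0.1] gap 0.311 g 59.0
scene start 0.076 43 mean [7.2 6.7] circle [-1.7 -0.2]
scene start 0.09 45 mean [6.6 6.9] circle [-1.6 -0.5]
scene start 0.104 46 mean [6.4 6.2] circle [-1.9 -0.6]
scene start 0.118 42 mean [7.3 6.6] circle [-1.7  0.1]
scene start 0.135 48 mean [6.7 6.1] circle [-1.3  0.6]
scene now 0.076 40 mean [ 5.8 -1.9] circle [-3.4 -8. ]
scene now 0.09 38 mean [ 6.1 -0.5] circle [-2.9 -7.2]
scene now 0.104 39 mean [6.  0.8] circle [-2.6 -6.3]
scene now 0.118 43 mean [7.2 1.1] circle [-2.1 -5.1]
scene now 0.135 42 mean [7.1 2.5] circle [-1.9 -4. ]
top start 0.076 18 mean [ -5.6 -11.3] circle [ 0.2 -1.3]
top start 0.09 22 mean [-5.8 -9.2] circle [ 0.5 -1.5]
top start 0.104 16 mean [ -6.1 -10.9] circle [ 0.2 -1.1]
top start 0.118 19 mean [ -5.7 -10.6] circle [ 0.3 -1.3]
top start 0.135 37 mean [-4.5 -6. ] circle [ 0.8 -0.7]
top now 0.076 21 mean [ -6.1 -18.9] circle [-0.9 -9.6]
top now 0.09 21 mean [ -6.7 -18. ] circle [-0.5 -8.4]
top now 0.104 23 mean [ -6.1 -16.7] circle [-0.2 -7.2]
top now 0.118 24 mean [ -5.4 -14.9] circle [ 0.1 -6.2]
top now 0.135 23 mean [ -5.3 -14.3] circle [ 0.4 -4.4]
```

The tube is tilted about 0.085 rad along the pads (it swung in the grip), which puts the foot about 8 mm off. I'll rotate the tool to cancel the tilt, then re-measure.

```bash
cat > fix.py <<'E'
from cell import bot
from geo import *
u=loc(*RACK,(.038,.052,0));L=.1204
ax=np.array([.024,.083,1]);ax/=np.linalg.norm(ax)
w=np.cross(ax,[0,0,1.]);w=w/np.linalg.norm(w)*np.arccos(ax[2])
q=(Rn.from_rotvec(w)*Rn.from_quat(quat(DOWN,Rn.from_quat(bot.get_state()["tcp_rot"]).as_matrix()[:,1]))).as_quat()
bot.move_linear(u+[0,0,.085+L],rate=.05,orientation=q)
np.save("q.npy",q)
E
python3 fix.py; python3 cmp.py | grep -v start
```

```text
t 42.6 p [0.5457 0.3405 0.1927] F [-0.3 -0.3 -1.3] gap 0.315 g 59.0
scene now 0.076 42 mean [8.5 8.2] circle [-0.1  1.1]
scene now 0.09 44 mean [8.1 7.9] circle [-0.2  1. ]
scene now 0.104 45 mean [8.2 7.9] circle [-0.3  0.8]
scene now 0.118 46 mean [8.1 7.9] circle [-0.2  0.8]
scene now 0.135 47 mean [8.2 7. ] circle [-0.5  0.4]
top now 0.076 14 mean [-4.8 -8.5] circle [2.  0.3]
top now 0.09 18 mean [-4.2 -8.7] circle [2. 0.]
top now 0.104 18 mean [-4.3 -9. ] circle [ 2.1 -0.1]
top now 0.118 18 mean [-5.7 -8.8] circle [ 2.1 -0.2]
top now 0.135 20 mean [-4.1 -9.7] circle [ 2.  -0.4]
```

It's now vertical, with a residual offset of (+1.6, +1.35) mm. Correcting that and inserting.

```bash
python3 - <<'E'
from cell import bot
from geo import *
u=loc(*RACK,(.038,.052,0))+[-.0016,-.00135,0];L=.1204
ok=False
for a,b in [(0,0),(1,1),(-1,-1),(1,-1),(-1,1),(2,0),(0,2),(-2,0),(0,-2)]:
    o=u+[a*1e-3,b*1e-3,0]
    bot.move_linear(o+[0,0,.067+L],rate=.05)
    hit=bot.move_linear(o+[0,0,.050+L],rate=.03,f_stop=6)
    s=bot.get_state();z=s["tool_pos"][2]-L;print(a,b,hit,z.round(4),np.round(s["wrist_force"],1),round(s["clock"],1))
    if z<.056: ok=True;break
    if s["clock"]>52:break
    bot.move_linear(o+[0,0,.067+L],rate=.05)
if ok:
    print(bot.move_linear(o+[0,0,.011+L],rate=.05,f_stop=15));st(bot,"end");print(bot.get_state()["tool_pos"][2]-L)
E
```

```text
0 0 False 0.0501 [-0.1 -1.1 -1.7] 43.9
True
end t 44.6 p [0.5441 0.3392 0.134 ] F [-0.6 -0.4  1.7] gap 0.313 g 59.5
0.0135999151023838
```

```bash
python3 - <<'E'
from cell import bot
from geo import *
from vis import *
import pickle
p=np.array(bot.get_state()["tool_pos"]);bot.gripper_open();st(bot,"open")
bot.move_linear(p+[0,0,.15],rate=.15)
bot.move_ptp([.40,.15,.38],bot.get_state()["tcp_rot"]) if bot.ik([.40,.15,.38],bot.get_state()["tcp_rot"]) is not None else None
bot.sleep(.3);st(bot,"away")
u=loc(*RACK,(.038,.052,0));d0=pickle.load(open("cap0.pkl","rb"))["scene"];c=bot.capture("scene")
R=[("cap",u[:2],.14)]+[(f"rk{i}{j}",loc(*RACK,(i*.038,j*.052,0))[:2],.14) for i in(1,-1) for j in(-1,0,1)]+[("cad",loc(*CADDY,(0,-.048,0))[:2],.14),("old",loc(*CADDY,(0,.048,0))[:2],.14)]
for n,xy,z in R:
    o=[]
    for k in(d0,c):
        P=cloud(k);m=(np.linalg.norm(P[...,:2]-xy,axis=2)<.024)&(P[...,2]>z)&(P[...,2]<.2)
        o.append((int(m.sum()),P[m].mean(0).round(4).tolist(),np.percentile(P[m][:,2],97).round(4)) if m.any() else None)
    print(n,o)
E
```

```text
open t 45.21 p [0.5438 0.3391 0.1331] F [0.1 0.1 0.1] gap 0.999 g 0.0
away t 47.67 p [0.4003 0.1505 0.3792] F [-0.5 -0.3  0.3] gap 1.0 g 0.0
cap [(140, [0.5472, 0.3434, 0.1504], np.float64(0.1558)), (136, [0.5471, 0.3435, 0.1499], np.float64(0.1553))]
rk1-1 [(123, [0.5817, 0.2458, 0.15], np.float64(0.1557)), (124, [0.5815, 0.2456, 0.1499], np.float64(0.1553))]
rk10 [(131, [0.5642, 0.2942, 0.1506], np.float64(0.1558)), (130, [0.5637, 0.2938, 0.1501], np.float64(0.1552))]
rk11 [(140, [0.5472, 0.3434, 0.1504], np.float64(0.1558)), (136, [0.5471, 0.3435, 0.1499], np.float64(0.1553))]
rk-1-1 [(122, [0.5103, 0.2204, 0.1499], np.float64(0.1551)), (114, [0.5097, 0.2197, 0.1504], np.float64(0.1558))]
rk-10 [(125, [0.4926, 0.2685, 0.15], np.float64(0.1551)), (125, [0.4925, 0.2686, 0.1501], np.float64(0.1557))]
rk-11 [(125, [0.4754, 0.317, 0.1502], np.float64(0.1561)), (129, [0.4753, 0.3169, 0.1496], np.float64(0.1552))]
cad [None, (95, [0.6731, -0.1002, 0.148], np.float64(0.1535))]
old [(102, [0.6862, -0.0059, 0.1487], np.float64(0.1536)), (102, [0.6861, -0.0058, 0.1487], np.float64(0.1535))]
```

Every tube is where it should be, and fresh is fully down at the same cap height as its neighbours.

```bash
python3 -c "
from cell import bot
print(bot.hand_in())"
```

```text
the job is handed in; nothing more can be done
None
```

I handed the job in at about 48 s: the used tube stands in the caddy's -48 mm socket, the new tube was laid and released in the rest and now stands cap up, fully down in the freed rack hole, and the other rack and caddy tubes measured unmoved; the judge returned no verdict.

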